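# Spin the inertia disc of an encoder stand, then brake it on its index mark

## Task

Give the aluminium disc of the encoder stand a flick with your fingertip so that it coasts round by itself, untouched, at half a turn a second or faster for a good three seconds, so the counter board can see its index pulses. Then brake the spinning disc with a fingertip on its face so that its red line stands at the yellow pointer, and finish while still holding it there with the fingertip, so that the counter can be zeroed. Touch only the disc: do not grip or push its black hub, keep off the pointer, press no harder than a firm finger, and leave the screwdriver, multimeter and spare knob where they lie.

Things in the scene. Friction and masses are not known exactly. Their poses are not given: they have to be found in the camera images.
- stand: The encoder stand, fixed to the bench: a dark 180 (x) by 150 (y) mm base plate, pillars, a black encoder, a blue 108 mm square top plate with its upper face 74 mm up, and the disc above it. Origin at bench height on the disc's vertical spin axis; the pointer lies towards its -x. It takes finger pressure without moving.
- disc_centre (a point): Centre of the inertia disc's flat, level upper face, on the spin axis, 94 mm above the bench. The disc is bare aluminium with an engraved scale, 130 mm in diameter, 8 mm thick, 0.25 to 0.4 kg. The face is clear from 13 mm radius (the hub) out to the rim at 65 mm. The axes turn with the disc, z up.
- disc (a joint): Angle of the disc, rad, counted on through the turns; grows counter-clockwise seen from above; a whole number of turns (0, 6.283, -6.283 ...) when the red line stands at the pointer. It spins almost freely either way: flicked, it coasts for half a minute or more, slowing by only 0.05 to 0.3 rad/s each second. A fingertip pressed on the face with a few newtons grips it and carries it along.
- mark (a point): Outer end of the red index line, at the upper edge of the disc's rim (65 mm from the axis, 94 mm above the bench). The line is 6 mm wide and runs inwards along a radius.
- pointer_tip (a point): Tip of the fixed yellow pointer, 90 mm above the bench, 3 mm outside the disc's rim and pointing at the axis. The pointer and its aluminium post are 23 mm wide, stand 68 to 91 mm from the axis and end 3.5 mm below the disc's face.
- hub: The black hub clamp on the disc, 25 mm in diameter, 12 mm high; origin at the centre of its underside, on the spin axis at the disc's upper face. Not to be touched.
- pointer: The pointer with its post, fixed to the stand; origin on the spin axis at bench height, the pointer lies towards its -x. Not to be touched.
- screwdriver: A loose red screwdriver, 160 mm long, lying on the bench beside the stand along its own x. Not to be touched.
- multimeter: A loose yellow hand-held multimeter, 150 (x) by 74 (y) by 42 mm high, lying on the bench beside the stand; origin at the centre of its underside. Not to be touched.
- spare_knob: A loose aluminium knob, 32 mm in diameter and 20 mm high, standing on the bench behind the stand; origin at the centre of its underside. Not to be touched.

How it is judged:
By the outcome, as a careful person would: the job done as asked, in the order asked, and still so for the second after the job is handed in, while the arm keeps its last pose, push and grip.
It also fails if it takes over 38 s, if anything falls off the work surface, if the arm or the gripper's body presses on something with over 40 N, if the wrist force passes 120 N, or if a joint passes its speed limit or range.

## Robot

A 6-joint arm with a two-finger parallel gripper is mounted at the origin on the work surface. World frame = base frame: x ahead of the robot, y to its left, z up, the work surface at z = 0. Lengths are in m, angles in degrees, forces in N, time in s.
With the tool pointing down it reaches from about 0.4 to 0.825 m from the base axis. Payload 7 kg.
Tool frame: the origin (TCP) lies midway between the tips of the shut fingers; the grasp point (between the pads) lies 19 mm behind it; z points along the fingers, y is the line along which they close (so a half turn about z gives the same grasp; the last joint's range is limited). The gripper opens to 88 mm and grips with 3 to 60 N. Pads are 19 mm wide; open, the fingers measure 130 mm over their backs; the gripper's body (78 mm by 193 mm) begins 47 mm behind the grasp point.
Start: joints at [86.35, 20.546, 0.682, 0, -70.136, -16.507], TCP at [0.233, 0.634, 0.227] pointing down, gripper open.
Joint ranges: [-176.03, 176.03], [-82.01, 121.73], [-58.28, 71.71], [-173.87, 95.51], [-174.79, -0.11], [-173.66, 173.66]. Speed limits (degrees/s): [136.94, 136.94, 172.46, 180, 180, 180].

## Interface

Orientations are given as a 3x3 rotation matrix whose columns are the frame's x, y, z axes.
In Python, from rig import robot gives the robot as it stands. Calls block until the motion is done:
- robot.goto(position, orientation): joint-space move of the TCP to a pose.
- robot.servo_line(position, ori=None, speed=0.15): straight line of the TCP; ori=None keeps the orientation; speed is the mean speed in m/s.
- robot.movej(angles): joint-space move.
- robot.move_gripper(opening): opening from 0.0 (shut) to 1.0 (fully open); the grip force is fixed at half the most; returns when the fingers have stopped.
- robot.dwell(seconds).
- robot.ik(position, orientation): joint angles nearest the present ones, or None.
- robot.grab_frame(name): name is "scene" or "top"; returns (picture, depth): 420x560x3 uint8, red, green, blue; 420x560 float32, m along the optical axis (not along the pixel's ray), 0 where there is no reading.
- robot.camera_info(name): a dict with "vfov" (degrees; the focal length in pixels is half the picture's height over the tangent of half this angle, whatever the lens; pixels are square), "cx", "cy" (the principal point, pixels), "view" (4x4, takes a point from world to camera coordinates). Camera axes: x right, y down, z forward; pixel columns grow to the right and rows downward; lengths in m; the calibration is good to about 2 mm. A picture is of the moment at which its call begins. camera_info takes no time and is no camera call.
A pose or a line that the arm cannot do raises robot.Unreachable and nothing moves.
- robot.job_done(): hands the job in; it is judged then, once.
Readings, each from a call of its own:
- robot.read_t(): time.
- robot.read_qpos(): joint angles.
- robot.read_qvel(): joint speeds.
- robot.read_effort(): joint torques, N m.
- robot.read_position(): TCP position.
- robot.read_tcp_rot(): TCP orientation.
- robot.read_force(): force on the tool from outside, world axes, zero at the start.
- robot.read_ft_torque(): the same for the moment, N m.
- robot.read_grip_width(): opening from 0.0 (shut) to 1.0 (fully open).
- robot.read_finger_force(): force on a finger pad.
Only numpy, scipy, OpenCV 4.12 (cv2) and the standard library are available. Lean on these libraries where they do the work, as an engineer would, in place of code of your own. Each camera call takes 0.05 s, during which the arm holds its last target. There are 200 camera calls.

## Working session

There is one attempt and no reset: what is moved stays moved. The work goes in short steps, each a Python script; the robot and the scene stay as the last script left them, time stands still between calls to the robot, and variables do not carry over. Pictures are saved under pics/ and viewed, at most 10 in all, crops included, and the job is handed in when it is done.

```bash
mkdir -p pics; ls
python3 - <<'E'
from rig import robot
import cv2,numpy as np
for n in("top","scene"):
    p,d=robot.grab_frame(n); cv2.imwrite(f"pics/{n}0.png",p[:,:,::-1]); np.savez(f"{n}0.npz",p=p,d=d)
    i=robot.camera_info(n); print(n,i["vfov"],i["cx"],i["cy"],np.round(i["view"],4).tolist(), {k for k in i})
print(robot.read_t(),robot.read_tcp_rot().round(3).tolist())
E
```

```text
pics
top 57.94992031612028 277.6405151511868 212.89121879355827 [[-0.0768, -0.997, -0.0031, 0.0669], [-0.9709, 0.0755, -0.2273, 0.6178], [0.2269, -0.0144, -0.9738, 0.7706], [0.0, 0.0, 0.0, 1.0]] {'cy', 'cx', 'view', 'vfov'}
scene 52.63496381308698 278.22777125748223 208.68933502236155 [[-0.7018, 0.7121, 0.0205, 0.4016], [0.4442, 0.46, -0.7688, -0.2131], [-0.5569, -0.5304, -0.6391, 1.163], [0.0, 0.0, 0.0, 1.0]] {'cy', 'cx', 'view', 'vfov'}
0.1 [[0.939, -0.345, -0.0], [-0.345, -0.939, -0.001], [0.0, 0.001, -1.0]]
```

View pics/top0.png

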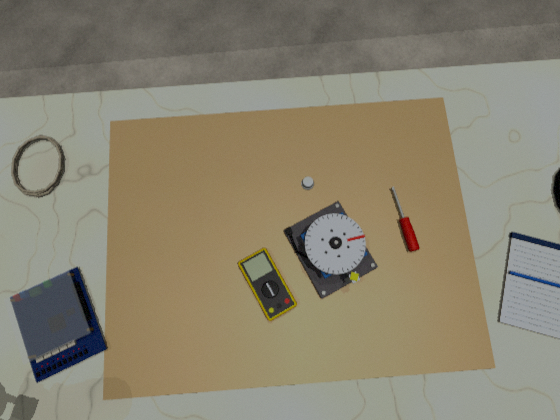

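View pics/scene0.png

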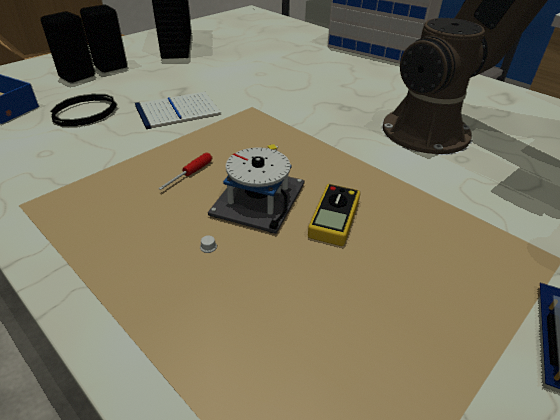

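The top view shows the disc centred near (335,242), its red line pointing right to (365,237), and the yellow pointer at (354,277). The scene view shows the disc at (258,166) with the red line to its upper left and the pointer behind it at (272,147).

```bash
cat > h.py <<'E'
import numpy as np,cv2
from rig import robot
def ray(n,uv,z):
    i=robot.camera_info(n);V=np.array(i["view"]);f=210/np.tan(np.radians(i["vfov"]/2))
    uv=np.atleast_2d(uv).astype(float)
    d=np.c_[(uv[:,0]-i["cx"])/f,(uv[:,1]-i["cy"])/f,np.ones(len(uv))]@V[:3,:3]
    c=-V[:3,:3].T@V[:3,3]
    return c+d*((z-c[2])/d[:,2])[:,None]
def hsv(p): return cv2.cvtColor(p,cv2.COLOR_RGB2HSV).astype(int)
def red(p):
    h=hsv(p); return ((h[...,0]<8)|(h[...,0]>172))&(h[...,1]>120)&(h[...,2]>70)
def yel(p):
    h=hsv(p); return (h[...,0]>22)&(h[...,0]<36)&(h[...,1]>150)&(h[...,2]>80)
def near(n,m,z,c,lo,hi):
    v,u=np.nonzero(m); P=ray(n,np.c_[u,v],z)[:,:2]
    r=np.hypot(*(P-c).T); return P[(r>lo)&(r<hi)]
def ang(P,c): a=(P-c).mean(0); return np.arctan2(a[1],a[0])
E
python3 - <<'E'
from h import *
for n,g,hubpx in(("top",(335,242),None),("scene",(258,166),None)):
    p=np.load(n+"0.npz")["p"];h=hsv(p);c0=ray(n,g,.094)[0,:2]
    # disc face: bright, unsaturated
    m=((h[...,1]<60)&(h[...,2]>110)).astype(np.uint8)
    m=cv2.morphologyEx(m,cv2.MORPH_CLOSE,np.ones((3,3)))
    cs,_=cv2.findContours(m,cv2.RETR_EXTERNAL,cv2.CHAIN_APPROX_NONE)
    k=[q for q in cs if cv2.pointPolygonTest(q,g,True)>-8 and 500<cv2.contourArea(q)<8000]
    for q in k:
        q=cv2.convexHull(q)
        e=cv2.fitEllipse(q);P=ray(n,q[:,0],.094)[:,:2]
        (cc,r)=cv2.minEnclosingCircle((P*1000).astype(np.float32)); A=np.c_[2*P,np.ones(len(P))];s=np.linalg.lstsq(A,(P**2).sum(1),rcond=None)[0]
        print(n,"disc",e,cc,r,s[:2],np.sqrt(s[2]+s[0]**2+s[1]**2)); c0=s[:2]
    D=near(n,h[...,2]<45,.106,c0,0,.02);print("hub",D.mean(0),len(D),np.sqrt(len(D)))
    Y=near(n,yel(p),.090,c0,.05,.1);R=near(n,red(p),.094,c0,.012,.068)
    print("yel",len(Y),Y.mean(0),np.hypot(*(Y-c0).T).min(),np.degrees(ang(Y,c0)),"red",len(R),np.degrees(ang(R,c0)),np.hypot(*(R-c0).T).max(), np.ptp(R,axis=0))
    cv2.imwrite(f"pics/{n}c.png",cv2.resize(p[g[1]-55:g[1]+55,g[0]-70:g[0]+70,::-1],None,fx=5,fy=5,interpolation=cv2.INTER_NEAREST))
a=cv2.imread("pics/topc.png");b=cv2.imread("pics/scenec.png")
cv2.imwrite("pics/both.png",cv2.resize(np.vstack([a,b])[:, :],(560,600) if 0 else (380,600)))
E
```

```text
hub [ 0.54018376 -0.09446101] 79 8.888194417315589
yel 55 [ 0.46940226 -0.12848128] 0.07033395374494972 -156.83628239272116 red 40 -82.4521681940154 0.06396952524805889 [0.00870428 0.03519678]
scene disc ((257.5767517089844, 165.12750244140625), (36.23822021484375, 64.41474914550781), 89.6435317993164) (538.2261352539062, -94.6092758178711) 65.33961486816406 [ 0.53812844 -0.09435731] 0.06475342880711417
hub [ 0.54272253 -0.08984259] 79 8.888194417315589
yel 33 [ 0.46551277 -0.12679848] 0.07122698323249846 -155.92721557436607 red 26 -81.28468127047684 0.06436655187576189 [0.00830135 0.03544501]
```

View pics/topc.png

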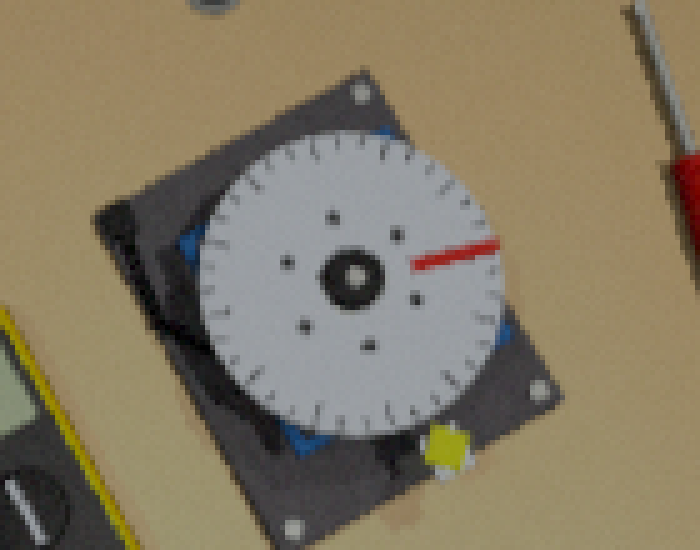

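View pics/scenec.png

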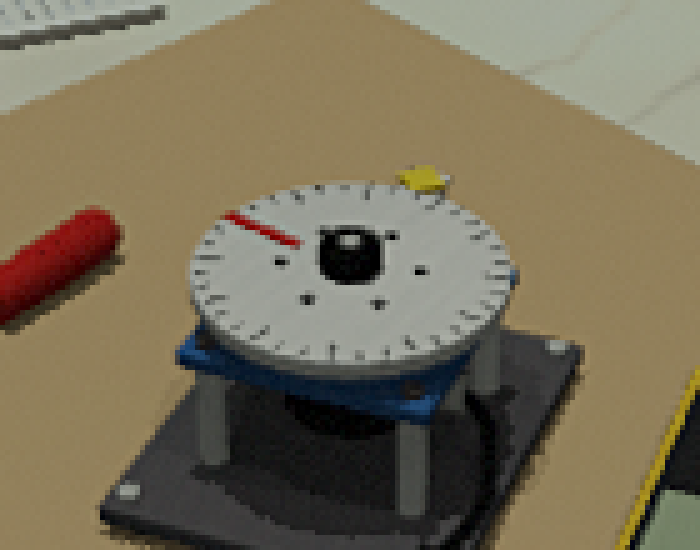

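Crops confirm: the disc, its red line (top view about −82° world) and the pointer (about −156°) are cleanly visible in both views. I'll refine the centre and move above the disc at about −60°, clear of the pointer and the scene camera's line of sight.

Run:
```python
from h import *
p=np.load("top0.npz")["p"];h=hsv(p)
for th in(120,100,90):
    m=((h[...,1]<70)&(h[...,2]>th)).astype(np.uint8); m[:, :295]=0;m[:200]=0;m[:,370:]=0;m[285:]=0
    n,l,s,_=cv2.connectedComponentsWithStats(m); k=1+s[1:,4].argmax()
    q=cv2.findContours((l==k).astype(np.uint8),0,1)[0][0];q=cv2.convexHull(q)[:,0]
    P=ray("top",q,.094)[:,:2];a=np.linalg.lstsq(np.c_[2*P,np.ones(len(P))],(P**2).sum(1),rcond=None)[0]
    print(th,a[:2],np.sqrt(a[2]+a[:2]@a[:2]))
ct=a[:2];cs=np.array([.53813,-.09436])
for n,c in(("top",ct),("scene",cs)):
    p=np.load(n+"0.npz")["p"]
    Y=near(n,yel(p),.090,c,.05,.1);R=near(n,red(p),.094,c,.012,.068)
    print(n,np.degrees(ang(Y,c)),np.degrees(ang(R,c)))
c=(ct+cs)/2;ph=np.radians(-60);u=np.array([np.cos(ph),np.sin(ph),0]);t=np.array([-u[1],u[0],0])
P=np.r_[c,.094]+.046*u
for s in(1,-1):
    y=s*t;z=np.array([0,0,-1.]);O=np.c_[np.cross(y,z),y,z]
    for d in(-.035,0,.115): print(s,d,robot.ik(P+d*t+[0,0,.02],O))
```

```text
120 [ 0.54184161 -0.09655076] 0.06457240156867111
100 [ 0.54151979 -0.09640169] 0.06487405301551091
90 [ 0.54154797 -0.09653171] 0.06520870398541516
top -156.11394381467704 -80.52315022519463
scene -155.9294458655394 -81.28607176496082
1 -0.035 [   4.24694076   15.05230238  -23.30883309    0.          -51.63886454
 -154.24694076]
1 0 [   5.8347309   17.190823   -20.1941673    0.         -52.6150097
 -155.8347309]
1 0.115 [  10.0151198    24.6314454    -8.534237      0.          -56.83431759
 -160.0151198 ]
-1 -0.035 [  4.24694076  15.05230238 -23.30883309   0.         -51.63886454
  25.75305924]
-1 0 [  5.8347309  17.190823  -20.1941673   0.        -52.6150097  24.1652691]
-1 0.115 [ 10.0151198   24.6314454   -8.534237     0.         -56.83431759
  19.9848802 ]
```

```bash
cat >> h.py <<'E'
CS=np.array([.53813,-.09436]); CT=np.array([.54155,-.0965]); C=(CS+CT)/2; PTR=np.radians(-156.0)
u=np.array([.5,-np.sqrt(.75),0]);t=np.array([-u[1],u[0],0]);z_=np.array([0,0,-1.])
O=np.c_[np.cross(-t,z_),-t,z_]
def P(d,z,r=.046): return np.r_[C,z]+r*u+d*t
E
python3 - <<'E'
from h import *
T=lambda:round(robot.read_t(),3)
print(T());robot.move_gripper(0);print(T(),"grip",robot.read_grip_width())
robot.goto(P(-.035,.125),O);print(T(),robot.read_position()-P(-.035,.125),robot.read_force())
robot.servo_line(P(-.035,.098),speed=.08);print(T(),robot.read_position()[2],robot.read_force())
z=.098
while z>.090:
    z-=.0005;robot.servo_line(P(-.035,z),speed=.05)
    f=robot.read_force()[2];print(T(),round(z,4),round(robot.read_position()[2],5),round(f,2))
    if f>3.5:break
E
```

```text
0.1
1.525 grip 0.0043087444118693925
4.5 [3.93438508e-04 5.96345779e-04 7.48025385e-05] [-0.05139568  0.02715796 -0.41243232]
4.983 0.09771644955703222 [0.49659942 0.19012954 0.26894976]
5.233 0.0975 0.09793 -0.39
5.483 0.097 0.09716 0.25
5.733 0.0965 0.09649 -0.13
5.983 0.096 0.09594 0.61
6.233 0.0955 0.09548 0.19
6.483 0.095 0.09498 0.92
6.733 0.0945 0.09444 0.55
6.983 0.094 0.09432 3.11
7.233 0.0935 0.09427 6.52
```

Run:
```python
from h import *
T=lambda:round(robot.read_t(),3)
print(T());robot.servo_line(P(.115,.0967),speed=.18);print(T(),robot.read_position(),robot.read_force())
robot.servo_line(P(.115,.112),speed=.1)
robot.servo_line(P(0,.112),speed=.2);print(T())
out=[]
for k in range(6):
    for n in("scene","top"):
        tt=robot.read_t();p,d=robot.grab_frame(n);out.append((n,tt,p))
import pickle;pickle.dump(out,open("s1.pkl","wb"))
for n,tt,p in out:
    c=CS if n=="scene" else CT;R=near(n,red(p),.094,c,.02,.066)
    print(n,round(tt,3),len(R),round(np.degrees(ang(R,c)-PTR)%360,1) if len(R) else None)
cv2.imwrite("pics/s1.png",np.hstack([out[-2][2],out[-1][2]])[100:350,:,::-1][:, 150:950])
```

```text
7.233
8.217 [ 0.66132537 -0.0781918   0.09639196] [-0.3819019   0.5246535  -1.08042903]
9.242
scene 9.242 0 None
top 9.292 14 107.6
scene 9.342 1 119.5
top 9.392 9 127.8
scene 9.442 0 None
top 9.492 16 147.2
scene 9.542 1 155.7
top 9.592 18 167.1
scene 9.642 1 176.8
top 9.692 19 186.5
scene 9.742 20 196.4
top 9.792 26 206.5
```

View pics/s1.png

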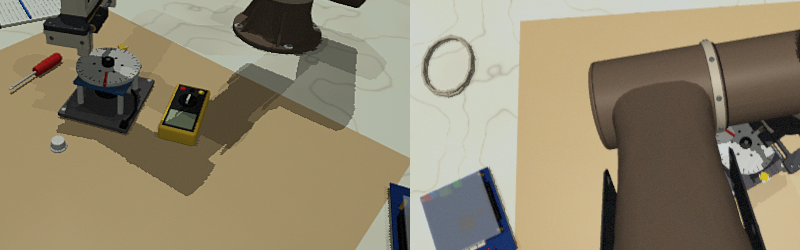

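The scene view shows the disc with red mark at crop (107,78) and the pointer at (122,46), both clear of the gripper. The disc spins at about 3.45 rad/s, which is thin margin; I'll measure the slowing.

```bash
cat >> h.py <<'E'
def red(p):
    q=p.astype(float); return (q[...,0]>1.7*q[...,1])&(q[...,0]>1.7*q[...,2])&(q[...,0]>25)
def track(k,names=("scene","top"),gap=0):
    out=[]
    for _ in range(k):
        for n in names:
            tt=robot.read_t();p,d=robot.grab_frame(n);out.append((n,tt,p))
        if gap: robot.dwell(gap)
    return out
def meas(out,nmin=10):
    M=[]
    for n,tt,p in out:
        c=CS if n=="scene" else CT;R=near(n,red(p),.094,c,.025,.066)
        if len(R)>=nmin: M.append((tt,ang(R,c)-PTR,n,len(R)))
    return M
def unwrap(M,w0=3.45):
    t=np.array([m[0] for m in M]);a=np.array([m[1] for m in M]);o=[a[0]]
    for i in range(1,len(t)):
        g=o[-1]+w0*(t[i]-t[i-1]); o.append(a[i]+2*np.pi*round((g-a[i])/2/np.pi))
    return t,np.array(o)
E
python3 - <<'E'
from h import *
import pickle
s=pickle.load(open("s1.pkl","rb"))
robot.dwell(.6);s+=track(8);pickle.dump(s,open("s2.pkl","wb"))
M=meas(s);t_,a=unwrap(M);pf=np.polyfit(t_-9.5,a,2);r=a-np.polyval(pf,t_-9.5)
for m,q,e in zip(M,a,r):print(round(m[0],2),m[2],m[3],np.degrees([q%6.2832,e]).round(1))
print(pf,"w at 9.5",pf[1],"dec",2*pf[0],robot.read_t())
E
```

```text
9.24 scene 31 [95.9 -0.5]
9.29 top 17 [108.1   1.5]
9.34 scene 33 [115.8  -0.8]
9.39 top 11 [127.4   0.7]
9.44 scene 35 [ 1.367e+02 -1.000e-01]
9.49 top 22 [ 1.467e+02 -1.000e-01]
9.54 scene 31 [156.6  -0.3]
9.59 top 19 [166.9   0. ]
9.64 scene 32 [176.6  -0.2]
9.69 top 21 [186.6  -0.2]
9.74 scene 30 [196.5  -0.3]
9.79 top 27 [206.4  -0.3]
10.44 scene 27 [3.349e+02 3.000e-01]
10.49 top 45 [344.3   0. ]
10.54 scene 26 [355.    1.1]
10.59 top 47 [ 3.6 -0.1]
10.64 scene 22 [13.3 -0.1]
10.69 top 42 [23.2  0.2]
10.74 scene 24 [32.8  0.1]
10.79 top 37 [42.  -0.3]
10.84 scene 27 [50.9 -0.9]
10.89 top 13 [61.9  0.4]
10.94 scene 16 [71.  -0.1]
11.04 scene 28 [89.4 -0.8]
11.09 top 17 [99.9  0.3]
11.14 scene 35 [109.5   0.3]
[-0.05520029  3.50006866  2.59157891] w at 9.5 3.5000686601474307 dec -0.11040057118975244 11.2417
```

It slows by only 0.11 rad/s², so it was above 3.14 rad/s from about 8.2 s on and stays so until about 12.7 s. That already satisfies the coast. Next, a timed brake as the line comes round to the pointer at about 12.48 s.

Run:
```python
from h import *
import pickle
M=meas(pickle.load(open("s2.pkl","rb")));t_,a=unwrap(M);pf=np.polyfit(t_-9.5,a,2)
rt=[x.real+9.5 for x in np.roots(pf-[0,0,4*np.pi]) if abs(x.imag)<1e-9];tc=min(x for x in rt if x>11)
print("cross",tc)
robot.servo_line(P(0,.0965),speed=.1);print(robot.read_t(),robot.read_position()[2],robot.read_force()[2])
robot.dwell(tc-.19-robot.read_t());t0=robot.read_t()
robot.servo_line(P(0,.0934),speed=.05);print(t0,robot.read_t(),robot.read_position()[2],robot.read_force())
s=track(3);pickle.dump(s,open("s3.pkl","wb"))
for m in meas(s,4):print(round(m[0],2),m[2],m[3],np.degrees((m[1]+np.pi)%(2*np.pi)-np.pi).round(2))
for n in("scene","top"):
    p=[q for q in s if q[0]==n][-1][2];c=CS if n=="scene" else CT
    Y=near(n,yel(p),.09,c,.05,.1);print(n,len(Y),np.degrees(ang(Y,c)-PTR) if len(Y) else None)
print(robot.read_force())
A=[cv2.resize(s[i][2][y:y+110,x:x+80,::-1],None,fx=5,fy=5,interpolation=cv2.INTER_NEAREST) for i,x,y in((-2,220,110),(-1,295,190))]
cv2.imwrite("pics/s3.png",np.hstack(A))
```

```text
cross 12.49097241794193
11.55 0.09597872970313424 0.5178412931952923
12.3 12.55 0.09428327807575601 [-0.67045101  1.20401641  6.63677964]
12.55 scene 36 -146.71
12.6 top 26 -146.71
12.65 scene 36 -146.71
12.7 top 25 -146.61
12.75 scene 36 -146.71
12.8 top 25 -146.61
scene 31 -0.1114019198654057
top 56 0.032889105791275734
[-0.13280197  1.03536124  6.41226453]
```

View pics/s3.png

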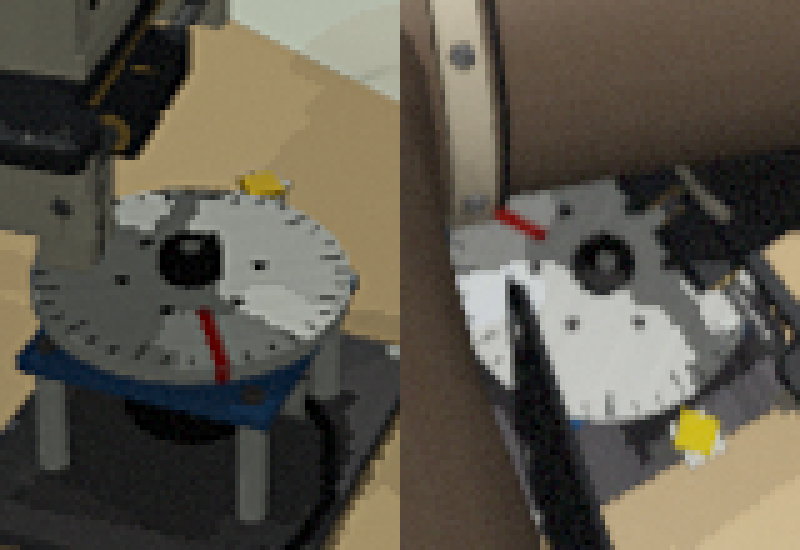

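The scene and top views show the disc stopped with its red line at about −147°, well away from the pointer. The hover dip brushed it and stopped it early, at about 11.5 s. There's ample time, so I'll flick again a bit faster, and hover higher before braking.

Run:
```python
from h import *
import pickle
T=lambda:round(robot.read_t(),3)
robot.servo_line(P(0,.104),speed=.1);robot.servo_line(P(-.035,.100),speed=.15)
robot.servo_line(P(-.035,.0955),speed=.03);robot.servo_line(P(-.035,.0935),speed=.03);print(T(),robot.read_force())
robot.servo_line(P(.115,.0980),speed=.18);print(T(),robot.read_position()[2],robot.read_force())
robot.servo_line(P(.115,.112),speed=.1);robot.servo_line(P(0,.112),speed=.2);print(T())
s=track(10);robot.servo_line(P(0,.0995),speed=.04);print(T(),robot.read_position()[2])
s+=track(8);pickle.dump(s,open("s4.pkl","wb"))
M=meas(s,14);t_,a=unwrap(M,4.5);pf=np.polyfit(t_-16,a,2);r=a-np.polyval(pf,t_-16)
print(pf,np.degrees(r).round(1).tolist(),t_[0],t_[-1],T())
```

```text
14.042 [ 0.08867348 -0.35292586  4.16268362]
15.025 0.09758749408242116 [-0.17248324 -0.84702704  0.18965082]
16.042
17.508 0.09908374638678899
[-0.0517252   2.74043215  2.33903458] [-0.3, 0.8, -0.1, 0.5, 0.1, -0.2, -0.3, 0.3, -0.2, 0.1, -0.6, -0.3, -0.4, -0.6, 0.2, 0.0, 0.4, 0.3, 0.4, -0.3, 0.2, 0.0, 0.3, -0.1, -0.1, 0.2, -0.3, 0.9, -0.6, -0.3] 16.0417 18.2083 18.308
```

The second flick only gave 2.7 rad/s, because the finger lifted too early. I'll repeat with the first flick's lift geometry, but faster.

Run:
```python
from h import *
import pickle
T=lambda:round(robot.read_t(),3)
robot.servo_line(P(-.035,.0995),speed=.15)
robot.servo_line(P(-.035,.0955),speed=.03);robot.servo_line(P(-.035,.0933),speed=.03);print(T(),robot.read_force())
robot.servo_line(P(.115,.0966),speed=.25);print(T(),robot.read_position()[2],robot.read_force())
robot.servo_line(P(.115,.112),speed=.1);robot.servo_line(P(0,.108),speed=.2);print(T())
s=track(8);robot.servo_line(P(0,.0995),speed=.04);print(T(),robot.read_position()[2])
pickle.dump(s,open("s5.pkl","wb"))
M=meas(s,14);t_,a=unwrap(M,4.5);pf=np.polyfit(t_-21,a,2 if len(t_)>30 else 1);r=a-np.polyval(pf,t_-21)
print(pf,np.degrees(r).round(1).tolist(),t_[0],t_[-1],T())
```

```text
19.225 [-0.15456606 -0.60884343  5.72454906]
19.975 0.0958051017012873 [-0.57097605  0.51714711  0.20396807]
21.0
22.167 0.09902573774552226
[3.76840327 4.1674138 ] [-0.4, -0.4, 0.1, 0.0, 0.3, 0.1, 0.5, -0.3, 0.4, 0.1, 0.3, -0.2, 0.5, -0.2, -0.0, -0.6] 21.0 21.75 22.167
```

It now coasts at 3.77 rad/s from about 19.9 s. I'll track it a bit more and brake on the first pass after 24 s.

Run:
```python
from h import *
import pickle
s=pickle.load(open("s5.pkl","rb"));robot.dwell(.5);s+=track(7)
M=meas(s,14);t_,a=unwrap(M,3.75);pf=np.polyfit(t_-21,a,2);r=a-np.polyval(pf,t_-21)
print(pf,np.abs(np.degrees(r)).max())
x=np.linspace(24,27,30001);y=np.polyval(pf,x-21);k=np.argmax(np.floor(y/2/np.pi)>np.floor(y[0]/2/np.pi));tc=x[k]
print("cross",tc,"w",np.polyval(np.polyder(pf),tc-21),robot.read_t())
robot.dwell(tc-.21-robot.read_t());t0=robot.read_t()
robot.servo_line(P(0,.0934),speed=.05);print(t0,robot.read_t(),robot.read_position()[2],robot.read_force())
s=track(2);pickle.dump(s,open("s6.pkl","wb"))
for m in meas(s,4):print(round(m[0],2),m[2],m[3],np.degrees((m[1]+np.pi)%(2*np.pi)-np.pi).round(2))
print(robot.read_force())
A=[cv2.resize(s[i][2][y:y+110,x:x+80,::-1],None,fx=5,fy=5,interpolation=cv2.INTER_NEAREST) for i,x,y in((-2,220,110),(-1,295,190))]
cv2.imwrite("pics/s6.png",np.hstack(A))
```

```text
[-0.0467825   3.80411483  4.16307654] 0.49540758545090957
cross 25.0638 w 3.423885356539614 23.3667
24.85 25.125 0.09427593273212939 [-0.3457143   1.18560579  7.74051647]
25.12 scene 24 -20.92
25.18 top 47 -21.79
25.23 scene 23 -21.05
25.27 top 46 -21.72
[-0.30647252  0.88471306  7.71620784]
```

View pics/s6.png

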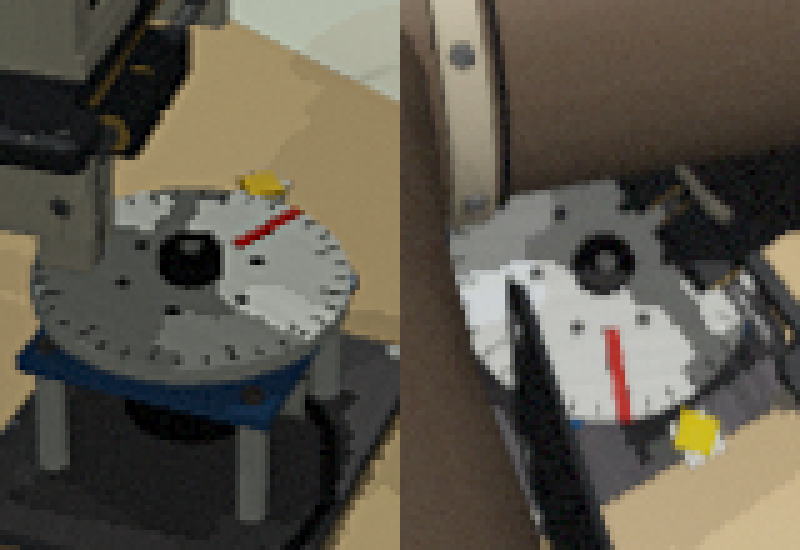

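The red line sits 21° short of the pointer, at crop (270,228) in the scene and (618,375) in the top view, with the finger holding the disc. I'll carry it round along an arc in small steps.

```bash
cat >> h.py <<'E'
from scipy.spatial.transform import Rotation as Rz
def arc(deg,z=.0936):
    R=Rz.from_euler("z",deg,degrees=True).as_matrix()
    robot.servo_line(np.r_[C,z]+.046*(R@u),R@O,speed=.03)
def show():
    s=track(2);M=meas(s,4)
    for m in M:print(round(m[0],2),m[2],m[3],np.degrees((m[1]+np.pi)%(2*np.pi)-np.pi).round(2))
    for n,_,p in s[-2:]:
        c=CS if n=="scene" else CT;Y=near(n,yel(p),.09,c,.05,.1);print(n,len(Y),np.degrees(ang(Y,c)-PTR) if len(Y) else None)
    return s
E
python3 - <<'E'
from h import *
for d in(7,14,21.3):arc(d);print(robot.read_t(),robot.read_force())
show()
E
```

```text
25.6583 [-1.00591623 -0.23057597  7.05345752]
25.9917 [-0.96081293  0.4326505   7.02081938]
26.3333 [-0.78880869  0.20759238  6.36674542]
26.33 scene 24 -1.07
26.38 top 43 -1.52
26.43 scene 25 -0.95
26.48 top 43 -1.52
scene 31 0.040102963413415606
top 55 0.05350752623762796
```

Run:
```python
from h import *
arc(22.6);s=show();print(robot.read_t(),robot.read_force(),robot.read_qvel().max())
for n,_,p in s[-2:]:
    c=CS if n=="scene" else CT;R=near(n,red(p),.094,c,.025,.066);Y=near(n,yel(p),.09,c,.05,.1)
    r=np.hypot(*(R-c).T);i=R[r<.045].mean(0);o=R[r>.045].mean(0);e=Y.mean(0)-o;d=o-i
    print(n,"line extended misses pointer by mm",1000*(d[0]*e[1]-d[1]*e[0])/np.hypot(*d))
A=[cv2.resize(s[i][2][y:y+110,x:x+80,::-1],None,fx=5,fy=5,interpolation=cv2.INTER_NEAREST) for i,x,y in((-2,220,110),(-1,295,190))]
cv2.imwrite("pics/s7.png",np.hstack(A))
```

```text
26.78 scene 25 0.07
26.83 top 45 -0.17
26.88 scene 25 0.07
26.93 top 45 -0.17
scene 30 0.2831087271001757
top 54 -0.06956967007485465
26.9833 [-0.68398864  2.30792865  6.90985678] 0.06026186875187219
scene line extended misses pointer by mm 0.34423991068385856
top line extended misses pointer by mm 0.13355482963552395
```

View pics/s7.png

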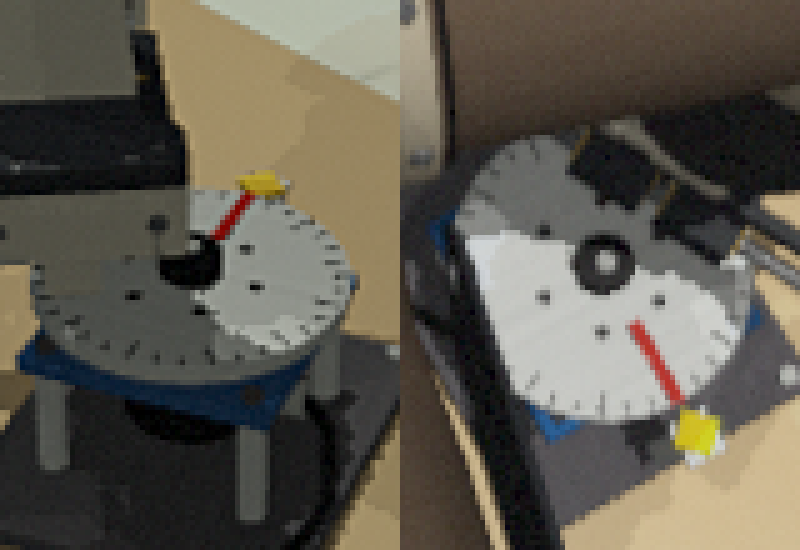

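The red line runs straight into the yellow pointer in both views (scene crop (252,195), top crop (680,400)), held at about 7 N and clear of the hub. Handing in.

```bash
python3 -c "
from rig import robot
print(robot.job_done())"
```

```text
the job is handed in; nothing more can be done
None
```

I handed the job in at about 27 s: the disc coasted untouched for nearly 5 s at 3.4 rad/s or faster (third flick; the second was too slow and an early brush ended the first), then I braked it about 21° short, carried it round, and am holding the red line within about 0.3° of the pointer with the fingertip at about 7 N.

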